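# Turn the sharpening stone in its slide-jaw holder

### The arm

A 6-joint arm with a two-finger parallel gripper is mounted at the origin on a cart in front of the work surface, level with it; the furniture and walls round the work are solid. World frame = base frame: x ahead of the robot, y to its left, z up, the work surface at z = 0. Lengths are in m, angles in rad, forces in N, time in s.
With the tool pointing down it reaches from about 0.325 to 0.85 m from the base axis. Payload 15.5 kg.
Tool frame: the origin (TCP) lies on the centre line of the jaws, within the pads' length; the fingertips stand 8 mm ahead of it and the grasp point (between the pads) lies 11 mm behind it (ctrl.tip_reach is the distance from the TCP to the fingertips, in m); z points along the fingers, y is the line along which they close (so a half turn about z gives the same grasp; the last joint's range is limited). The gripper opens to 91 mm and grips with 3 to 60 N. Pads are 32 mm wide; open, the fingers measure 118 mm over their backs; the gripper's body (76 mm by 178 mm) begins 60 mm behind the grasp point.
Start: joints at [1.117, 0.494, 1.345, -0, 1.302, -0.096], TCP at [0.219, 0.585, 0.222] pointing down, gripper open.
Joint ranges: [-2.91, 2.91], [-0.82, 2.16], [0.22, 2.67], [-1.22, 4.37], [0.12, 2.79], [-3.08, 3.08]. Speed limits (rad/s): [1.89, 1.89, 2.57, 3.01, 3.01, 3.01].

### API

Orientations are given as a unit quaternion [x, y, z, w].
In Python, from cell import ctrl gives the robot as it stands.
- The arm moves only by the tool carry_out, never from a script. Its argument "motion" is a list that holds one entry, the list of rows, each a list of 7 numbers: the opening, from -1 (shut) to 1 (fully open), so that 0 is half open, then the shift along the tool's x, y, z normalised to -1 to 1, where 1 is 0.25 m, then the turn, a rotation vector about the tool's x, y, z normalised to -1 to 1, where 1 is 1.5 rad. A call has 1 to 20 rows; each row is the pose to reach, as a shift and turn from the pose commanded when the call began, along the tool's axes at that moment; what a row does not reach only later rows make up. A row lasts 1/12 s, in which the tool goes at most 41.7 mm and 7.16 degrees, less where a joint would pass 70% of its speed; a pose out of reach is approached as far as the arm can. A call with a number of a shift or a turn outside -1 to 1 is refused whole. A call with a gripper value outside its range is refused whole. The fingers move at their own pace and stop on an object; the grip force is fixed at half the most. Time passes only in rows, so rows that repeat a pose let the fingers close. It gives the time, the measured TCP pose, the force, the opening and the grip force at its end, in the units of the state.
- ctrl.get_obs(): the state, without advancing time (a new reading comes with each control period).
- ctrl.read_camera(name): name is "scene" or "side" or "wrist"; returns the picture (480x640x3 uint8, red, green, blue); there is no depth.
- ctrl.camera_model(name): a dict with "vertical_fov" (degrees; the focal length in pixels is half the picture's height over the tangent of half this angle, whatever the lens; pixels are square), "cx", "cy" (the principal point, pixels), "distortion" ([k1, k2, p1, p2, k3] as OpenCV has them; the pictures are not rectified), "rvec" (rotation vector, rad) and "tvec" (3), from world to camera coordinates, as OpenCV has them. Camera axes: x right, y down, z forward; pixel columns grow to the right and rows downward; lengths in m; the calibration is good to about 2 mm. A picture is of the moment at which its call begins: read the wrist's pose just before it. camera_model takes no time and is no camera call; for the wrist camera it gives the pose at the moment of the call.
- ctrl.finish_job(): hands the job in; it is judged then, once.
The state is a dict: "t": time; "joints": joint angles; "joint_velocities": joint speeds; "effort": joint torques, N m; "eef_pos": TCP position; "tcp_rot": TCP orientation; "wrist_force": force on the tool from outside, world axes, zero at the start; "moment": the same for the moment, N m; "finger_gap": opening from 0.0 (shut) to 1.0 (fully open); "gripper_force": force on a finger pad.
Only numpy, scipy, OpenCV 4.12 (cv2) and the standard library are available. Lean on these libraries where they do the work, as an engineer would, in place of code of your own. Each camera call takes 0.05 s, during which the arm holds its last target. There are 200 camera calls.

### The job

The sharpening stone stands on end, draining, in its slide-jaw holder; get it ready for use. Slide the jaw open by its post, take the stone out, lay it flat on the bed with its grooved face up, lengthwise between the jaws and centred across the bed (lay it, do not drop it), then slide the jaw back until the stone is held snugly between both jaws. Leave the salt shaker, tape roll and tea light around it where they stand.

Things in the scene. Friction and masses are not known exactly. Their poses are not given: they have to be found in the camera images.
- holder: Slide-jaw stone holder, dark steel and aluminium, fixed. Origin: on the worktop, under mid-bed, at the fixed jaw's inner face. z up; -y runs along the bed to the movable jaw; x across it. Bed: bar 44 mm wide, top at 30 mm, y = +25 to -250 mm, no side walls; base plate below it 84 mm wide, 10 mm high. Fixed jaw: y = 0 to 22 mm, 60 mm wide, top at 52 mm. Heights are above the worktop.
- jaw (a joint): Movable jaw (60 mm wide, top 52 mm above the worktop), sliding on the bed. Value in m: the gap between the jaw faces is value + 0.040, so 0 = gap 40 mm, 0.110 = fully open (150 mm), and 0.080 = both jaws touch the ends of the 120 mm long stone. About 3 N of friction; stays where left. Starts at 0 to 0.008.
- jaw_post (a point): Grip point of the movable jaw's black upright post: 24 x 24 mm, sides along the holder's x and y, from 40 to 89 mm above the worktop, on a 34 mm wide tail plate. The point is on its axis at 74 mm height. The axis lies 75 mm behind the movable jaw's face (farther along the holder's -y).
- stone: Loose grey sharpening stone, block 120 mm long (z), 50 wide (y), 38 thick (x), about 0.38 kg. Its +x face has three lengthwise grooves, 6 mm wide, 4 deep; its -x face is smooth. Origin: middle of the end it stands on at the start. It starts upright on the bed, 1 to 2 mm off the fixed jaw, width across the bed, grooved face towards the fixed jaw.
- stone_mid (a point): The middle of the stone, 60 mm up its z from its origin; 90 mm above the worktop at the start, 49 mm when the stone lies flat on the bed.
- salt_shaker: Bystander: glass salt shaker, 44 mm across, 90 mm high, origin under its middle.
- tape_roll: Bystander: roll of tape lying flat, 104 mm across, 25 mm high, origin under its middle.
- tea_light: Bystander: tea light, 38 mm across, 15 mm high, origin under its middle.

How it is judged:
By the outcome, as a careful person would: the job done as asked, in the order asked, and still so for the second after the job is handed in, with the robot touching nothing.
It also fails if it takes over 67 s, if anything falls off the work surface, if the arm or the gripper's body presses on something with over 40 N, if the wrist force passes 120 N, or if a joint passes its speed limit or range.

## Working session

There is one attempt and no reset: what is moved stays moved. The work goes in short steps, Python scripts to look and compute and a tool call to move; the robot and the scene stay as the last step left them, time stands still between calls to the robot, and variables do not carry over. Pictures are saved under pics/ and viewed, at most 10 in all, crops included, and the job is handed in when it is done.

Besides the shell and the picture viewer there is one more tool, called after "Emit:" in YAML: its name, and indented under it one key for each argument. carry_out: Moves the arm, as the interface text tells. Its arguments: {"type":"object","properties":{"motion":{"type":"array"}},"required":["motion"]}

```bash
ls; mkdir -p pics
python3 - <<'E'
from cell import ctrl
import cv2,numpy as np
print(ctrl.get_obs(), ctrl.tip_reach)
for n in("scene","side"):
    im=ctrl.read_camera(n); cv2.imwrite(f"pics/{n}0.png",im[:,:,::-1]); m=ctrl.camera_model(n); print(n,m)
E
```

```text
pics
{'t': 0.0, 'joints': array([ 1.11750866e+00,  4.94189396e-01,  1.34616526e+00,  3.40512775e-06,
        1.30251745e+00, -9.54810551e-02]), 'joint_velocities': array([ 0.00133029,  0.00088773, -0.00115621,  0.00074939, -0.00041235,
       -0.0014615 ]), 'effort': array([ 4.15894101e-03, -8.78841591e+01, -3.81856406e+01,  7.10464711e-02,
        5.30578103e-02, -3.20796007e-04]), 'eef_pos': array([0.21869833, 0.58506469, 0.22132285]), 'tcp_rot': array([ 1.77950899e-01,  9.84039160e-01, -6.15348066e-04, -1.74915843e-04]), 'wrist_force': array([-0.27864148,  0.01838318, -1.12219285]), 'moment': array([ 0.0095665 , -0.04244432, -0.00615337]), 'gripper_force': 0.0, 'finger_gap': 0.9976923044816501} 0.008
scene {'vertical_fov': 55.684017898288005, 'cx': 322.3361957440899, 'cy': 240.16746644025966, 'distortion': array([-0.06758579,  0.        ,  0.        ,  0.        ,  0.        ]), 'rvec': array([ 0.61917521, -2.58364589,  1.25600089]), 'tvec': array([0.42805061, 0.33537699, 0.55195887])}
side {'vertical_fov': 46.65779841186902, 'cx': 312.63943212371663, 'cy': 236.82429464822013, 'distortion': array([-0.03113819,  0.        ,  0.        ,  0.        ,  0.        ]), 'rvec': array([ 0.20132184, -2.49658066,  1.74126155]), 'tvec': array([0.54266905, 0.19765913, 0.62577647])}
```

View pics/scene0.png

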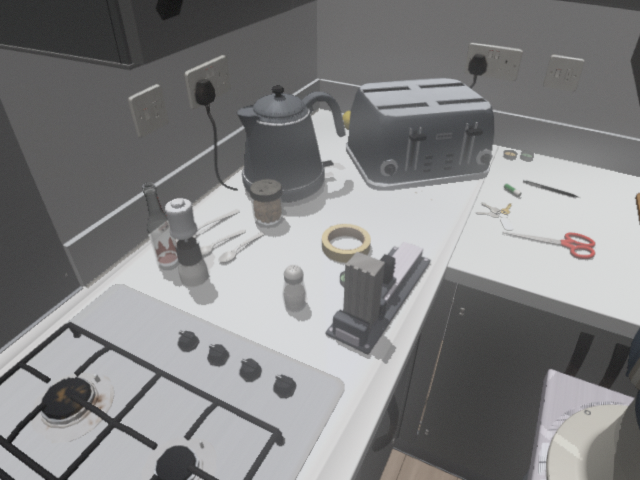

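View pics/side0.png

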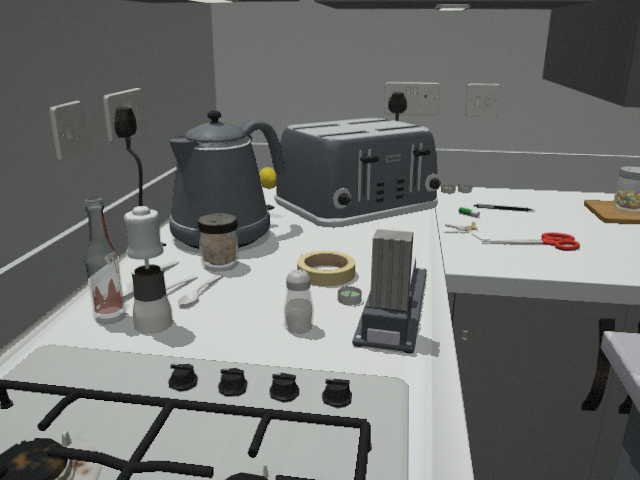

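The holder is at about (380,295) in scene and (395,300) in side. The grooves face the camera, with the fixed jaw at the near end. Next I'll enlarge both.

```bash
cat > h.py <<'E'
import numpy as np,cv2
from scipy.spatial.transform import Rotation as R
from cell import ctrl
def K(m):
    f=240/np.tan(np.radians(m['vertical_fov'])/2); return np.array([[f,0,m['cx']],[0,f,m['cy']],[0,0,1.]])
def ray(m,px):
    u=cv2.undistortPoints(np.array([[px]],float),K(m),m['distortion'])[0,0]
    A=R.from_rotvec(m['rvec']).as_matrix(); return -A.T@m['tvec'], A.T@np.r_[u,1]
def onz(m,px,z):
    o,d=ray(m,px); return o+d*(z-o[2])/d[2]
def proj(m,P): return cv2.projectPoints(np.array(P,float).reshape(-1,3),m['rvec'],m['tvec'],K(m),m['distortion'])[0][:,0]
def pose(o=None):
    o=o or ctrl.get_obs(); return o['eef_pos'],R.from_quat(o['tcp_rot'])
E
python3 - <<'E'
from h import *
a=cv2.imread("pics/scene0.png")[230:360,310:440]; b=cv2.imread("pics/side0.png")[220:360,330:440]
a=cv2.resize(a,(598,598),interpolation=cv2.INTER_CUBIC)
cv2.imwrite("pics/c1.png",a)  # 4.6x
cv2.imwrite("pics/c2.png",cv2.resize(b,(440,560),interpolation=cv2.INTER_CUBIC)) #4x
for n in("scene","side"):
    m=ctrl.camera_model(n); print(n,ray(m,(320,240)))
E
```

```text
scene (array([0.27959745, 0.39629445, 0.60426784]), array([ 0.36006987, -0.69922777, -0.61762187]))
side (array([0.45309464, 0.59899845, 0.40132422]), array([ 0.13627633, -0.92655987, -0.35088898]))
```

View pics/c1.png

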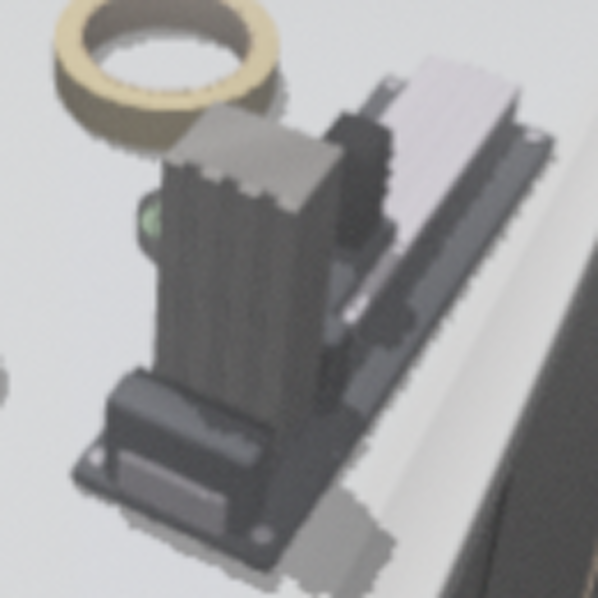

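View pics/c2.png

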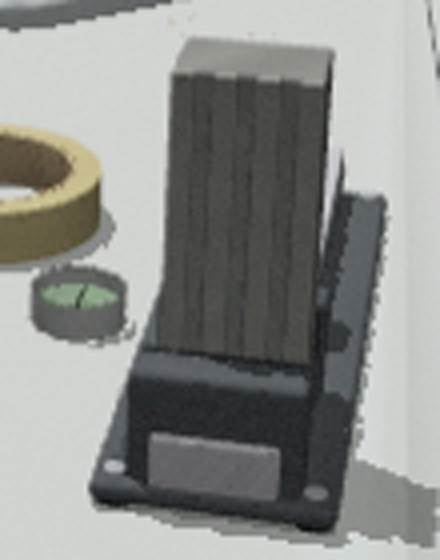

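The crops show the stone top corners, the bed end at scene crop (430,55) and (520,92), and the base plate corners. I'll fit the holder pose from these.

Run:
```python
from h import *
from scipy.optimize import least_squares
ms=[ctrl.camera_model(n) for n in("scene","side")]
cv=lambda c,s,o:[(c[0]+.5)/s-.5+o[0],(c[1]+.5)/s-.5+o[1]]
A=[(168,160),(297,212),(342,150),(222,105),(430,55),(520,92),(553,143),(75,478),(270,570)]
B=[(175,75),(325,80),(333,48),(188,40),(95,497),(335,525),(386,200)]
A=[cv(c,4.6,(310,230)) for c in A];B=[cv(c,4,(330,220)) for c in B]
def pts(p):
    x,y,th,sx,sy,yn,yf=p
    st=[(.025+sx,sy,.15),(-.025+sx,sy,.15),(-.025+sx,sy-.038,.15),(.025+sx,sy-.038,.15)]
    a=st+[(.022,-.25,.03),(-.022,-.25,.03),(-.042,yf,.01),(.042,yn,.005),(-.042,yn,.005)]
    b=st+[(.042,yn,.005),(-.042,yn,.005),(-.042,yf,.01)]
    Rz=R.from_euler('z',th)
    return [Rz.apply(q)+[x,y,0] for q in(a,b)]
def res(p):
    a,b=pts(p); return np.r_[(proj(ms[0],a)-A).ravel(),(proj(ms[1],b)-B).ravel()]
s=least_squares(res,[.4,0,0,0,-.0015,.03,-.26],loss='soft_l1')
print(np.round(s.x,4),'deg',np.degrees(s.x[2]));print(np.round(res(s.x).reshape(-1,2),1))
# bystanders, base guesses: side tea light, shaker, scene tape
print('tea',onz(ms[1],(330+79/4,220+295/4),.015),'shaker',onz(ms[1],(299,325),.01),onz(ms[0],(294,302),.01),'tape',onz(ms[0],(346,239),.025))
p,r=pose();print(r.as_matrix())
```

```text
[ 0.4614 -0.0743 -0.0854 -0.0017 -0.0057  0.019  -0.2471] deg -4.895729833263442
[[-1.5 -0.2]
 [-0.1  0.3]
 [ 1.4 -0.5]
 [-1.3 -1.7]
 [-0.7  0.1]
 [-0.1 -0.7]
 [ 0.1 -0. ]
 [-0.8 -0.7]
 [ 0.8  0.3]
 [-0.6 -0.1]
 [ 0.7  2. ]
 [ 1.   0.3]
 [ 0.2 -0.8]
 [-1.1 -0.5]
 [ 1.4  0.6]
 [ 0.4  0.2]]
tea [ 0.52140724 -0.1903534   0.015     ] shaker [ 0.58370846 -0.08839851  0.01      ] [ 0.58514566 -0.09382267  0.01      ] tape [ 0.57087532 -0.28693706  0.025     ]
[[-9.36670473e-01  3.50211657e-01 -4.68654452e-04]
 [ 3.50211958e-01  9.36669963e-01 -9.82539471e-04]
 [ 9.48777717e-05 -1.08444410e-03 -9.99999407e-01]]
```

Emit:
carry_out:
  motion:
    - [[1,-0.64,-0.84,0,0,0,0.867],[1,-0.64,-0.84,0,0,0,0.867],[1,-0.64,-0.84,0,0,0,0.867],[1,-0.64,-0.84,0,0,0,0.867],[1,-0.64,-0.84,0,0,0,0.867],[1,-0.64,-0.84,0,0,0,0.867],[1,-0.64,-0.84,0,0,0,0.867],[1,-0.64,-0.84,0,0,0,0.867],[1,-0.64,-0.84,0,0,0,0.867],[1,-0.64,-0.84,0,0,0,0.867],[1,-0.64,-0.84,0,0,0,0.867],[1,-0.64,-0.84,0,0,0,0.867]]

```text
t: 1.1
eef_pos: [0.2952, 0.3325, 0.2218]
tcp_rot: [0.738, 0.674, -0.0, -0.0]
wrist_force: [-0.6, 0.4, 0.3]
finger_gap: 1.0
gripper_force: 0.0
```

Emit:
carry_out:
  motion:
    - [[1,-0.88,0.4,-0.16,0,0,0],[1,-0.88,0.4,-0.16,0,0,0],[1,-0.88,0.4,-0.16,0,0,0],[1,-0.88,0.4,-0.16,0,0,0],[1,-0.88,0.4,-0.16,0,0,0],[1,-0.88,0.4,-0.16,0,0,0],[1,-0.88,0.4,-0.16,0,0,0]]

```text
t: 1.68
eef_pos: [0.3779, 0.0999, 0.263]
tcp_rot: [0.738, 0.675, 0.0, 0.001]
wrist_force: [1.1, 0.5, 0.3]
finger_gap: 1.001
gripper_force: 0.0
```

Emit:
carry_out:
  motion:
    - [[1,-0.88,0.4,-0.16,0,0,0],[1,-0.88,0.4,-0.16,0,0,0],[1,-0.88,0.4,-0.16,0,0,0],[1,-0.88,0.4,-0.16,0,0,0],[1,-0.88,0.4,-0.16,0,0,0],[1,-0.88,0.4,-0.16,0,0,0],[1,-0.88,0.4,-0.16,0,0,0]]

```text
t: 2.27
eef_pos: [0.4583, -0.1285, 0.3027]
tcp_rot: [0.738, 0.675, 0.0, 0.002]
wrist_force: [-1.3, 0.6, -0.5]
finger_gap: 0.998
gripper_force: 0.0
```

Run:
```python
from h import *
import json
p,r=pose();m=ctrl.camera_model("wrist");im=ctrl.read_camera("wrist")
cv2.imwrite("pics/w1.png",im[:,:,::-1]);print(p,r.as_matrix().round(3),ray(m,(320,240)))
json.dump({k:np.asarray(v).tolist() for k,v in m.items()},open("w1.json","w"))
```

```text
[ 0.45828667 -0.1285291   0.30265015] [[ 0.088  0.996  0.002]
 [ 0.996 -0.088 -0.002]
 [-0.002  0.002 -1.   ]] (array([ 0.46384061, -0.05568871,  0.46511737]), array([-0.02126744, -0.2630839 , -0.96456014]))
```

View pics/w1.png

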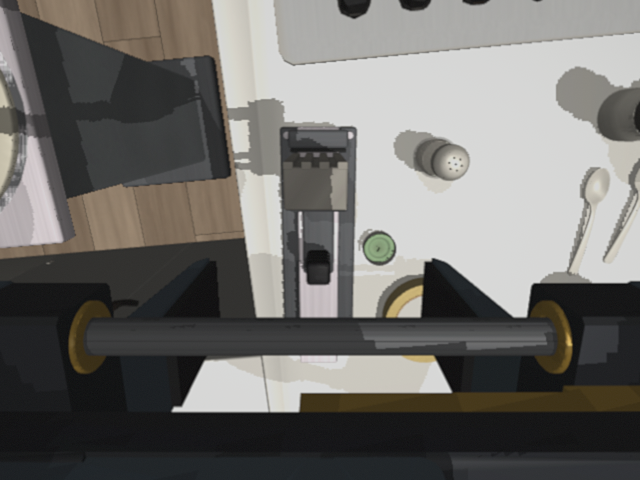

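The wrist view shows the holder vertical in the image at x 281–356, the stone top at (283–347, 163–210) and the post near (318,265). I'll enlarge it.

Run:
```python
import cv2
a=cv2.imread("pics/w1.png")
l=a[120:220,270:370]; r=a[205:305,270:370]
cv2.imwrite("pics/c3.png",cv2.resize(cv2.hconcat([l,r]),(800,400),interpolation=cv2.INTER_CUBIC))
```

```text
(no output)
```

View pics/c3.png

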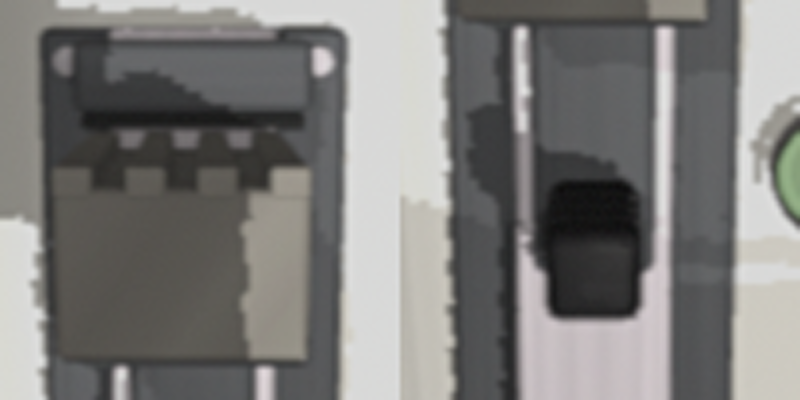

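Run:
```python
from h import *
import json
from scipy.optimize import least_squares
m={k:np.array(v) if isinstance(v,list) else v for k,v in json.load(open("w1.json")).items()}
L=lambda x,y:[(x+.5)/4-.5+270,(y+.5)/4-.5+120]
Q=lambda x,y:[(x-400+.5)/4-.5+270,(y+.5)/4-.5+205]
px=np.array([L(53,168),L(308,168),L(60,360),L(306,361),L(78,43),L(310,43),L(83,111),L(304,111),L(42,200),L(343,200),Q(455,300),Q(734,300),Q(549,318),Q(639,318),Q(549,234),Q(639,234)])
W=np.ones((16,2));W[8:12,1]=0
def P(p):
    x,y,th,sx,sy,v,y1,y2=p;c=-.115-v
    # image left = -x (robot side)
    a=[(-.025+sx,sy,.15),(.025+sx,sy,.15),(-.025+sx,sy-.038,.15),(.025+sx,sy-.038,.15),(-.03,.022,.052),(.03,.022,.052),(-.03,0,.052),(.03,0,.052),
       (-.042,y1,.01),(.042,y1,.01),(-.042,y2,.01),(.042,y2,.01),(-.012,c-.012,.089),(.012,c-.012,.089),(-.012,c+.012,.089),(.012,c+.012,.089)]
    return R.from_euler('z',th).apply(a)+[x,y,0]
res=lambda p:((proj(m,P(p))-px)*W).ravel()
s=least_squares(res,[.46,-.078,-.085,0,-.0015,.004,-.03,-.14],loss='soft_l1');p=s.x
print(p.round(4),np.degrees(p[2]));print(res(p).reshape(-1,2).round(1).tolist())
t=R.from_euler('z',p[2]).apply([0,-.115-p[5],0])+[p[0],p[1],0];print('post',t)
print('tea',onz(m,(379,248),.015),'salt',onz(m,(452,162),.09))
```

```text
[ 0.4606 -0.077  -0.0867 -0.0018 -0.0024  0.0006 -0.0361 -0.1763] -4.967166188089113
[[-0.7, -0.3], [1.1, -0.5], [-1.3, 0.7], [0.8, 0.3], [-2.1, -2.1], [1.2, -2.2], [-2.8, 3.8], [2.3, 3.7], [0.2, 0.0], [0.2, 0.0], [0.0, 0.0], [0.0, 0.0], [-1.1, 1.1], [0.8, 1.1], [-1.3, -1.0], [0.9, -1.0]]
post [ 0.45054228 -0.19221977  0.        ]
tea [ 0.52074603 -0.19398886  0.015     ] salt [ 0.5815611  -0.09540654  0.09      ]
```

Emit:
carry_out:
  motion:
    - [[1,-0.256,-0.008,0,0,0,0],[1,-0.256,-0.008,0,0,0,0],[1,-0.256,-0.008,0.2,0,0,0],[1,-0.256,-0.008,0.35,0,0,0],[1,-0.256,-0.008,0.5,0,0,0],[1,-0.256,-0.008,0.64,0,0,0],[1,-0.256,-0.008,0.76,0,0,0],[1,-0.256,-0.008,0.86,0,0,0],[1,-0.256,-0.008,0.93,0,0,0],[1,-0.256,-0.008,0.96,0,0,0],[1,-0.256,-0.008,0.96,0,0,0],[-1,-0.256,-0.008,0.96,0,0,0],[-1,-0.256,-0.008,0.96,0,0,0],[-1,-0.256,-0.008,0.96,0,0,0],[-1,-0.256,-0.008,0.96,0,0,0],[-1,-0.256,-0.008,0.96,0,0,0],[-1,-0.256,-0.008,0.96,0,0,0],[-1,-0.256,-0.008,0.96,0,0,0]]

```text
t: 3.82
eef_pos: [0.4485, -0.1868, 0.0621]
tcp_rot: [0.737, 0.675, 0.0, 0.0]
wrist_force: [-0.6, -0.2, -0.6]
finger_gap: 0.518
gripper_force: 0.0
```

Emit:
carry_out:
  motion:
    - [[-1,0,0,0,0,0,0],[-1,0,0,0,0,0,0],[-1,0,0,0,0,0,0],[-1,0,0,0,0,0,0],[-1,0,0,0,0,0,0],[-1,0,0,0,0,0,0]]

```text
t: 4.32
eef_pos: [0.4514, -0.1878, 0.0622]
tcp_rot: [0.737, 0.675, 0.001, 0.003]
wrist_force: [18.1, -1.3, -12.8]
finger_gap: 0.26
gripper_force: 30.0
```

Emit:
carry_out:
  motion:
    - [[-1,0,0.008,0,0,0,0],[-1,-0.02,0.012,0,0,0,0],[-1,-0.05,0.012,0,0,0,0],[-1,-0.09,0.012,0,0,0,0],[-1,-0.13,0.012,0,0,0,0],[-1,-0.17,0.012,0,0,0,0],[-1,-0.21,0.012,0,0,0,0],[-1,-0.25,0.012,0,0,0,0],[-1,-0.29,0.012,0,0,0,0],[-1,-0.33,0.012,0,0,0,0],[-1,-0.37,0.012,0,0,0,0],[-1,-0.4,0.012,0,0,0,0],[-1,-0.412,0.012,0,0,0,0],[-1,-0.412,0.012,0,0,0,0],[-1,-0.412,0.012,0,0,0,0]]

```text
t: 5.57
eef_pos: [0.4424, -0.2905, 0.0621]
tcp_rot: [0.737, 0.675, -0.0, 0.001]
wrist_force: [-1.7, -3.0, 4.3]
finger_gap: 0.26
gripper_force: 30.0
```

Emit:
carry_out:
  motion:
    - [[1,0,0,0,0,0,0],[1,0,0,0,0,0,0],[1,0,0,0,0,0,0],[1,0,0,0,0,0,0],[1,0,0,0,0,0,0],[1,0,0,0,0,0,0],[1,0,0,-0.1,0,0,0],[1,0,0,-0.24,0,0,0],[1,0,0,-0.4,0,0,0],[1,0,0,-0.56,0,0,0],[1,0,0,-0.72,0,0,0],[1,0.1,0,-0.88,0,0,0],[1,0.24,0,-0.96,0,0,0],[1,0.4,0,-0.96,0,0,0],[1,0.4,0,-0.96,0,0,0],[1,0.4,0,-0.96,0,0,0]]

```text
t: 6.9
eef_pos: [0.4512, -0.1881, 0.3024]
tcp_rot: [0.736, 0.677, 0.0, 0.0]
wrist_force: [0.4, -0.6, 0.4]
finger_gap: 0.999
gripper_force: 0.0
```

Run:
```python
from h import *
import json
p,r=pose();m=ctrl.camera_model("wrist");im=ctrl.read_camera("wrist")
cv2.imwrite("pics/w2.png",im[:,:,::-1]);print(p,r.as_matrix().round(4))
o=np.array([.4606,-.077,0]);H=R.from_euler('z',-.0867)
c=[tuple(q) for q in [(-.025-.0018,-.0024,.15),(.0232,-.0024,.15),(.0232,-.0404,.15),(-.0268,-.0404,.15)]]
c+=[(sx*.012,-.115-.106+sy*.012,.089) for sx in(-1,1) for sy in(-1,1)]+[(sx*.03,-.146,.052) for sx in(-1,1)]+[(sx*.03,0,.052) for sx in(-1,1)]
for q in proj(m,H.apply(c)+o): cv2.circle(im,tuple(int(round(v)) for v in q),2,(255,0,0),-1); print(q.round())
cv2.imwrite("pics/w2o.png",cv2.resize(im[60:360,170:470,::-1],(600,600)))
```

```text
[ 0.45119745 -0.18813474  0.30243998] [[ 8.440e-02  9.964e-01  7.000e-04]
 [ 9.964e-01 -8.440e-02 -3.000e-04]
 [-2.000e-04  8.000e-04 -1.000e+00]]
[284.  78.]
[353.  78.]
[352. 132.]
[285. 132.]
[308. 328.]
[308. 306.]
[332. 328.]
[332. 306.]
[291. 235.]
[349. 235.]
[289.  88.]
[352.  88.]
```

View pics/w2o.png

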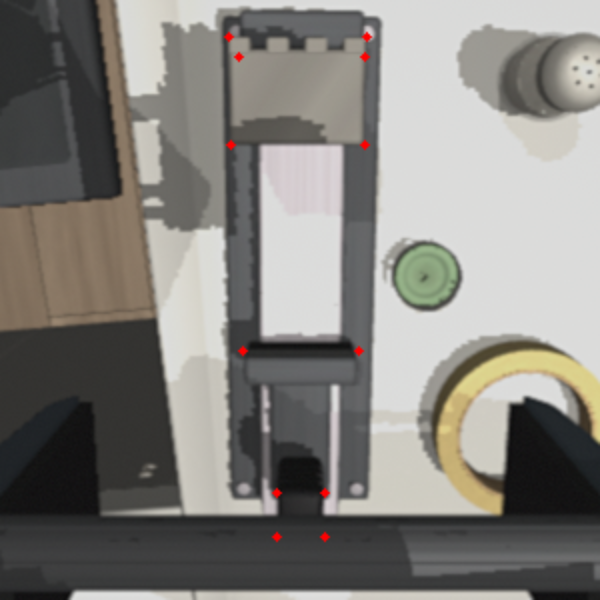

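The jaw is open with its face at crop row 355, a gap of about 147 mm. The stone and bystanders haven't moved. Next is the tilted approach.

Emit:
carry_out:
  motion:
    - [[1,0.12,-0.006,0,0,-0.08,0],[1,0.25,-0.006,0,0,-0.16,0],[1,0.4,-0.006,0,0,-0.24,0],[1,0.53,-0.006,0,0,-0.32,0],[1,0.62,-0.006,0,0,-0.4,0],[1,0.67,-0.006,0,0,-0.47,0],[1,0.67,-0.006,0,0,-0.524,0],[1,0.67,-0.006,0.1,0,-0.524,0],[1,0.67,-0.006,0.22,0,-0.524,0],[1,0.67,-0.006,0.34,0,-0.524,0],[1,0.67,-0.006,0.46,0,-0.524,0],[1,0.67,-0.006,0.54,0,-0.524,0],[1,0.67,-0.006,0.54,0,-0.524,0],[1,0.67,-0.006,0.54,0,-0.524,0]]

```text
t: 8.12
eef_pos: [0.4641, -0.0238, 0.1664]
tcp_rot: [0.681, 0.624, -0.284, 0.258]
wrist_force: [0.7, -0.1, 1.4]
finger_gap: 1.0
gripper_force: 0.0
```

```bash
cat >> h.py <<'E'
O=np.array([.4606,-.077,0]);H=R.from_euler('z',-.0867)
def goto(Ph,tilt):
    "rows from the present pose to TCP at holder coords Ph, tilt about holder x (deg), 0 = down"
    p,r=pose();T=H.apply(Ph)+O
    R0=R.from_matrix(np.array([[0,1,0],[1,0,0],[0,0,-1.]]).T)
    G=H*R.from_euler('x',tilt,degrees=True)*R0
    print('joints',ctrl.get_obs()['joints'].round(2),'now_h',H.inv().apply(p-O).round(4))
    print('shift',(r.inv().apply(T-p)/.25).round(3),'turn',((r.inv()*G).as_rotvec()/1.5).round(3))
E
python3 -c "
from h import *
goto([-.0018,-.0292,.082],-45)"
```

```text
joints [ 0.31  0.58  1.73 -0.74  1.3   0.78] now_h [-0.0011  0.0533  0.1664]
shift [ 0.006 -0.001  0.472] turn [-0.002  0.001  0.   ]
```

Emit:
carry_out:
  motion:
    - [[1,0.006,-0.002,0.08,0,0,0],[1,0.006,-0.002,0.18,0,0,0],[1,0.006,-0.002,0.28,0,0,0],[1,0.006,-0.002,0.37,0,0,0],[1,0.006,-0.002,0.44,0,0,0],[1,0.006,-0.002,0.472,0,0,0],[1,0.006,-0.002,0.472,0,0,0],[-1,0.006,-0.002,0.472,0,0,0],[-1,0.006,-0.002,0.472,0,0,0],[-1,0.006,-0.002,0.472,0,0,0],[-1,0.006,-0.002,0.472,0,0,0],[-1,0.006,-0.002,0.472,0,0,0],[-1,0.006,-0.002,0.472,0,0,0],[-1,0.006,-0.002,0.472,0,0,0],[-1,0.006,-0.002,0.472,0,0,0]]

```text
t: 9.37
eef_pos: [0.4567, -0.1049, 0.0826]
tcp_rot: [0.681, 0.624, -0.282, 0.259]
wrist_force: [0.6, 4.7, 4.9]
finger_gap: 0.543
gripper_force: 30.0
```

```bash
python3 -c "
from h import *
goto([-.0018,-.0292,.082],-45)
o=ctrl.get_obs();print(o['gripper_force'],o['finger_gap'],o['wrist_force'])"
```

```text
joints [ 0.16  0.7   1.87 -0.91  1.05  0.92] now_h [-0.0015 -0.0281  0.0826]
shift [-0.001 -0.001  0.005] turn [-0.  0. -0.]
29.996140524744987 0.5428067881739739 [0.59394808 4.68744292 4.85136351]
```

```bash
python3 -c "
from h import *
goto([-.0012,-.0281,.15],-45)
goto([.0004,-.073,.150],0)"
```

```text
joints [ 0.16  0.7   1.87 -0.91  1.05  0.92] now_h [-0.0015 -0.0281  0.0826]
shift [-0.191  0.001 -0.19 ] turn [-0.  0. -0.]
joints [ 0.16  0.7   1.87 -0.91  1.05  0.92] now_h [-0.0015 -0.0281  0.0826]
shift [-0.318  0.008 -0.063] turn [ 0.     0.524 -0.   ]
```

Emit:
carry_out:
  motion:
    - [[-1,-0.02,0.001,-0.02,0,0,0],[-1,-0.06,0.001,-0.06,0,0,0],[-1,-0.1,0.001,-0.1,0,0,0],[-1,-0.15,0.001,-0.15,0,0,0],[-1,-0.19,0.001,-0.19,0,0,0],[-1,-0.205,0.002,-0.175,0,0.04,0],[-1,-0.22,0.003,-0.16,0,0.1,0],[-1,-0.235,0.004,-0.145,0,0.16,0],[-1,-0.25,0.005,-0.13,0,0.22,0],[-1,-0.265,0.006,-0.115,0,0.28,0],[-1,-0.28,0.007,-0.1,0,0.34,0],[-1,-0.295,0.008,-0.085,0,0.4,0],[-1,-0.31,0.008,-0.07,0,0.46,0],[-1,-0.318,0.008,-0.063,0,0.51,0],[-1,-0.318,0.008,-0.063,0,0.524,0],[-1,-0.318,0.008,-0.063,0,0.524,0],[-1,-0.318,0.008,-0.063,0,0.524,0]]

```text
t: 10.78
eef_pos: [0.454, -0.1503, 0.1498]
tcp_rot: [0.738, 0.675, -0.0, -0.0]
wrist_force: [-0.1, 0.3, -3.5]
finger_gap: 0.543
gripper_force: 30.0
```

```bash
python3 -c "
from h import *
goto([.0004,-.0661,.143],45)
print(ctrl.get_obs()['finger_gap'])"
```

```text
joints [-0.44  0.39  1.79 -0.    0.97 -0.36] now_h [-0.0002 -0.0736  0.1498]
shift [0.03  0.002 0.027] turn [-0.     0.524 -0.001]
0.543493036948173
```

Emit:
carry_out:
  motion:
    - [[-1,0.003,0,0.003,0,0.04,0],[-1,0.006,0,0.006,0,0.1,0],[-1,0.009,0,0.009,0,0.16,0],[-1,0.012,0,0.012,0,0.22,0],[-1,0.015,0.001,0.015,0,0.28,0],[-1,0.02,0.001,0.018,0,0.34,0],[-1,0.024,0.001,0.021,0,0.4,0],[-1,0.027,0.002,0.024,0,0.46,0],[-1,0.03,0.002,0.027,0,0.51,0],[-1,0.03,0.002,0.027,0,0.524,0],[-1,0.03,0.002,0.027,0,0.524,0],[-1,0.03,0.002,0.027,0,0.524,0]]

```text
t: 11.78
eef_pos: [0.4556, -0.1421, 0.1428]
tcp_rot: [0.681, 0.625, 0.281, -0.258]
wrist_force: [0.2, 0.0, -3.9]
finger_gap: 0.549
gripper_force: 30.0
```

Run:
```python
from h import *
goto([.0004,-.0661,.055],45)
im=ctrl.read_camera("side");cv2.imwrite("pics/s2.png",cv2.resize(im[130:370,280:520,::-1],(600,600)))
```

```text
joints [-0.83  0.66  1.63  0.55  1.46 -0.98] now_h [ 0.0007 -0.0653  0.1428]
shift [-0.25  -0.001  0.247] turn [-0.001  0.001 -0.   ]
```

View pics/s2.png

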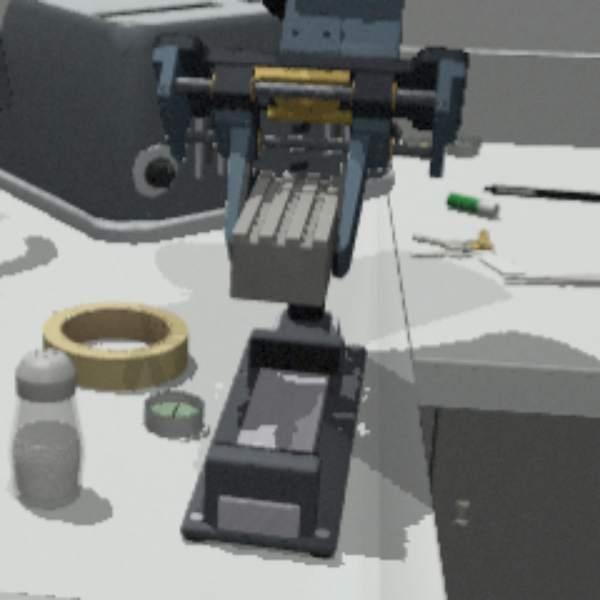

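Grooved face is up and the stone hangs level above the bed between the jaws. Lowering it now.

Emit:
carry_out:
  motion:
    - [[-1,-0.03,-0.001,0.03,0,0,0],[-1,-0.08,-0.001,0.08,0,0,0],[-1,-0.13,-0.001,0.13,0,0,0],[-1,-0.18,-0.001,0.18,0,0,0],[-1,-0.22,-0.001,0.22,0,0,0],[-1,-0.25,-0.001,0.25,0,0,0],[-1,-0.265,-0.001,0.265,0,0,0],[-1,-0.275,-0.001,0.275,0,0,0],[-1,-0.275,-0.001,0.275,0,0,0],[-1,-0.275,-0.001,0.275,0,0,0]]

```text
t: 12.67
eef_pos: [0.4557, -0.1427, 0.0462]
tcp_rot: [0.681, 0.624, 0.282, -0.258]
wrist_force: [0.1, 0.6, -3.7]
finger_gap: 0.548
gripper_force: 30.0
```

1 mm per step from here, watching the force.

Emit:
carry_out:
  motion:
    - [[-1,-0.003,0,0.003,0,0,0],[-1,-0.006,0,0.006,0,0,0],[-1,-0.008,0,0.008,0,0,0],[-1,-0.008,0,0.008,0,0,0]]

```text
t: 13.0
eef_pos: [0.4557, -0.1427, 0.0434]
tcp_rot: [0.681, 0.624, 0.283, -0.258]
wrist_force: [0.8, -0.2, 0.5]
finger_gap: 0.547
gripper_force: 30.0
```

Emit:
carry_out:
  motion:
    - [[-1,-0.002,0,0.002,0,0,0],[-1,-0.002,0,0.002,0,0,0],[-1,-0.002,0,0.002,0,0,0]]

```text
t: 13.25
eef_pos: [0.4557, -0.1427, 0.0433]
tcp_rot: [0.681, 0.624, 0.283, -0.259]
wrist_force: [-2.7, -4.4, 13.7]
finger_gap: 0.548
gripper_force: 30.0
```

Emit:
carry_out:
  motion:
    - [[0.7,0,0,0,0,0,0],[0.7,0,0,0,0,0,0],[0.7,0,0,0,0,0,0],[0.7,0,0,0,0,0,0],[0.7,0,0,-0.04,0,0,0],[0.7,0,0,-0.12,0,0,0],[0.7,0,0,-0.24,0,0,0],[0.7,0,0,-0.38,0,0,0],[0.7,0,0,-0.52,0,0,0],[0.7,0.12,0,-0.64,0,0,0],[0.7,0.24,0,-0.76,0,-0.04,0],[0.7,0.3,0,-0.8,0,-0.12,0],[0.7,0.3,0,-0.8,0,-0.2,0],[0.7,0.3,0,-0.8,0,-0.28,0],[0.7,0.3,0,-0.8,0,-0.36,0],[0.7,0.3,0,-0.8,0,-0.44,0],[0.7,0.3,0,-0.8,0,-0.51,0],[0.7,0.3,0,-0.8,0,-0.524,0],[0.7,0.3,0,-0.8,0,-0.524,0],[0.7,0.3,0,-0.8,0,-0.524,0]]

```text
t: 14.92
eef_pos: [0.4478, -0.2306, 0.2369]
tcp_rot: [0.737, 0.676, 0.001, -0.001]
wrist_force: [1.0, -0.1, 0.4]
finger_gap: 0.852
gripper_force: 0.0
```

Run:
```python
from h import *
goto([.0004,-.2215,.2],0)
p,r=pose();m=ctrl.camera_model("wrist");im=ctrl.read_camera("wrist");cv2.imwrite("pics/w3.png",im[:,:,::-1])
c=[(sx*.025,y,.068) for sx in(-1,1) for y in(-.0135,-.1335)]+[(sx*.03,-.147,.052) for sx in(-1,1)]+[(sx*.03,0,.052) for sx in(-1,1)]
for q in proj(m,H.apply(c)+O): cv2.circle(im,tuple(int(round(v)) for v in q),1,(255,0,0),-1); print(q.round())
cv2.imwrite("pics/w3o.png",cv2.resize(im[0:300,170:470,::-1],(600,600)))
```

```text
joints [-0.6   0.31  1.62  0.    1.22 -0.51] now_h [ 0.0005 -0.1541  0.2369]
shift [-0.27  -0.     0.147] turn [-0.    -0.002 -0.   ]
[287.  36.]
[290. 196.]
[354.  36.]
[351. 196.]
[286. 208.]
[355. 208.]
[281.  22.]
[359.  22.]
```

View pics/w3o.png

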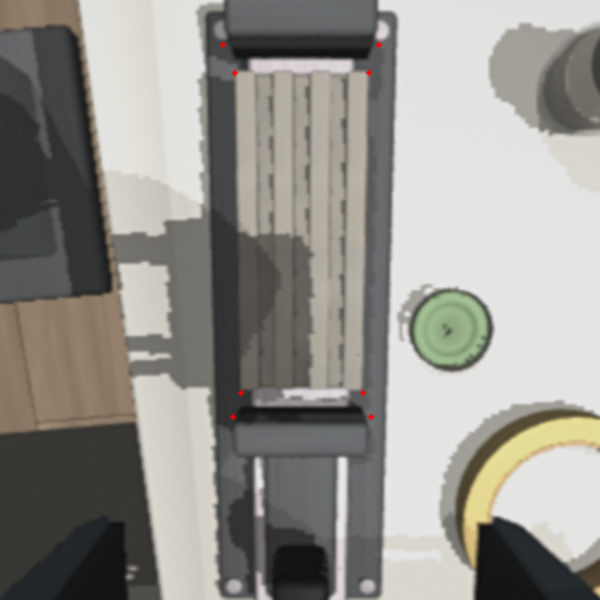

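Emit:
carry_out:
  motion:
    - [[0.7,-0.1,0,0,0,0,0],[0.7,-0.22,0,0,0,0,0],[0.7,-0.268,0,0.08,0,0,0],[0.7,-0.268,0,0.2,0,0,0],[0.7,-0.268,0,0.34,0,0,0],[0.7,-0.268,0,0.48,0,0,0],[0.7,-0.268,0,0.6,0,0,0],[0.7,-0.268,0,0.67,0,0,0],[0.7,-0.268,0,0.696,0,0,0],[0.7,-0.268,0,0.696,0,0,0],[-1,-0.268,0,0.696,0,0,0],[-1,-0.268,0,0.696,0,0,0],[-1,-0.268,0,0.696,0,0,0],[-1,-0.268,0,0.696,0,0,0],[-1,-0.268,0,0.696,0,0,0],[-1,-0.268,0,0.696,0,0,0],[-1,-0.268,0,0.696,0,0,0],[-1,-0.268,0,0.696,0,0,0],[-1,-0.268,0,0.696,0,0,0],[-1,-0.268,0,0.696,0,0,0]]

```text
t: 16.63
eef_pos: [0.4419, -0.2974, 0.0628]
tcp_rot: [0.737, 0.676, -0.0, -0.0]
wrist_force: [-1.8, -0.9, 3.9]
finger_gap: 0.263
gripper_force: 30.0
```

Run:
```python
from h import *
goto([.0004,-.194,.063],0)
```

```text
joints [-0.7   0.58  1.74 -0.    0.82 -0.62] now_h [ 0.0004 -0.2212  0.0628]
shift [ 0.109 -0.    -0.001] turn [-0.    -0.    -0.001]
```

Emit:
carry_out:
  motion:
    - [[-1,0.004,0,0,0,0,0],[-1,0.012,0,0,0,0,0],[-1,0.02,0,0,0,0,0],[-1,0.028,0,0,0,0,0],[-1,0.036,0,0,0,0,0],[-1,0.044,0,0,0,0,0],[-1,0.052,0,0,0,0,0],[-1,0.06,0,0,0,0,0],[-1,0.068,0,0,0,0,0],[-1,0.076,0,0,0,0,0],[-1,0.084,0,0,0,0,0],[-1,0.088,0,0,0,0,0],[-1,0.088,0,0,0,0,0],[-1,0.088,0,0,0,0,0]]

```text
t: 17.8
eef_pos: [0.4438, -0.2753, 0.0628]
tcp_rot: [0.737, 0.676, -0.0, -0.0]
wrist_force: [-4.1, -1.7, 5.6]
finger_gap: 0.264
gripper_force: 30.0
```

Emit:
carry_out:
  motion:
    - [[-1,0.004,0.001,0,0,0,0],[-1,0.008,0.001,0,0,0,0],[-1,0.012,0.001,0,0,0,0],[-1,0.012,0.001,0,0,0,0]]

```text
t: 18.13
eef_pos: [0.4441, -0.2731, 0.0628]
tcp_rot: [0.737, 0.676, -0.001, 0.0]
wrist_force: [-10.2, -11.4, 4.5]
finger_gap: 0.26
gripper_force: 30.0
```

Emit:
carry_out:
  motion:
    - [[-1,0.004,0,0,0,0,0],[-1,0.006,0,0,0,0,0],[-1,0.006,0,0,0,0,0]]

```text
t: 18.38
eef_pos: [0.4441, -0.273, 0.0628]
tcp_rot: [0.737, 0.676, -0.001, 0.001]
wrist_force: [-15.0, -23.6, 1.2]
finger_gap: 0.261
gripper_force: 30.0
```

Emit:
carry_out:
  motion:
    - [[0.7,0,0,0,0,0,0],[0.7,0,0,0,0,0,0],[0.7,0,0,0,0,0,0],[0.7,0,0,0,0,0,0],[0.7,0,0,0,0,0,0],[0.7,0,0,-0.06,0,0,0],[0.7,0,0,-0.16,0,0,0],[0.7,0,0,-0.3,0,0,0],[0.7,0,0,-0.44,0,0,0],[0.7,0.1,0,-0.58,0,0,0],[0.7,0.24,0,-0.7,0,0,0],[0.7,0.28,0,-0.7,0,0,0],[0.7,0.28,0,-0.7,0,0,0],[0.7,0.28,0,-0.7,0,0,0]]

```text
t: 19.55
eef_pos: [0.4508, -0.2008, 0.238]
tcp_rot: [0.737, 0.676, 0.0, 0.0]
wrist_force: [0.3, -0.5, 0.2]
finger_gap: 0.845
gripper_force: 0.0
```

Run:
```python
from h import *
goto([.0004,-.1541,.2369],0)
m=ctrl.camera_model("wrist");im=ctrl.read_camera("wrist")
cv2.imwrite("pics/w4o.png",cv2.resize(im[0:300,170:470,::-1],(600,600)))
```

```text
joints [-0.54  0.29  1.64 -0.    1.21 -0.45] now_h [ 0.0009 -0.1242  0.238 ]
shift [-0.12  -0.002  0.004] turn [0.    0.    0.001]
```

View pics/w4o.png

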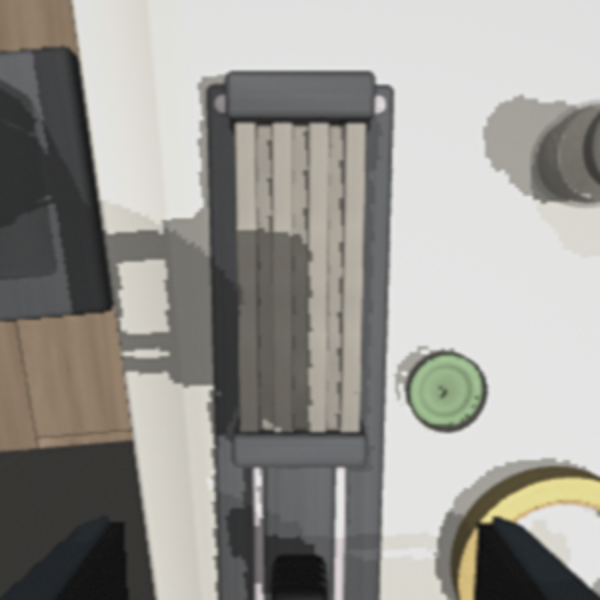

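The stone lies flat with its grooves up. Its ends touch both jaws (rows 122 and 433), it is centred, and the bystanders are undisturbed.

```bash
python3 -c "
from cell import ctrl
print(ctrl.finish_job())"
```

```text
the job is handed in; nothing more can be done
None
```

The job is handed in at about 20 s: the stone lies flat, grooved face up and centred, held snugly between both jaws, and the salt shaker, tape roll and tea light were not touched.

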